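Put the blue bench's tools back in their tray

TASK

Clear the bench: put the four blue-marked tools (block plane, try square, sanding block, tape measure) back in the tray, each set down flat, the way it stands now, on the insert that has its own painted outline, covering that outline; plane, block and tape may point either way along it, but the square must match its L. Set the plane down gently, do not drop it. The red square of the next bench and the bare wooden offcut do not belong: leave them where they lie.

Things in the scene. Friction and masses are not known exactly. Their poses are not given: they have to be found in the camera images.
- block_plane: Small block plane: blue body, steel sole, brass front knob; about 0.45 kg. Sole 130 mm long (x, knob end at +x) by 42 mm wide (y), round ends. Its upright flat sides, 92 mm long and 30 mm high, are 42 mm apart; highest point 46 mm. Stands on its sole; origin: centre of the sole, z up. Best gripped across the sides at the middle.
- blue_square: Try square lying flat, blue metal stock, steel blade, 0.125 kg. Origin at its underside, z up, below the blade's centre line. Stock 16 mm high, 32 (x) by 75 (y), its centre at x 43, y 24.5 mm. Blade 2 mm thick, its underside 7 mm up, runs from it towards -x: x 27 to -73, y -13 to 13. Grip across the stock's 32 mm at about x 43, y 37, clear of the blade.
- sanding_block: Wooden sanding block, cork sole, a broad blue painted band round its middle, about 0.1 kg: 96 mm (x) by 52 mm (y) by 36 mm high. Origin: centre of its underside, z up.
- tape_measure: Tape measure standing upright, blue case with black side discs, black strip and yellow thumb lock on top, about 0.2 kg: 70 mm (x, hook end at +x) by 38 mm (y) by 60 mm high (lock to 64). Origin: centre of its underside, z up.
- red_square: Look-alike to be left: the same try square as the blue one (same sizes, same origin and axes) but with a red stock.
- offcut: Look-alike to be left: bare pale wooden offcut, the size of the sanding block (96 by 52 by 36 mm, origin at the centre of its underside) but with no cork and no blue band.
- insert_plane: Insert in a fixed tray (192 x 394 mm, walls 8 mm thick, 22 mm high). Four inserts side by side, 94.5 mm apart along y: 174 (x) by 94 mm (y), grey floor, 3 mm rim 5 mm above the floor. Origin: centre of its underside, 6 mm above the bench; floor 4 mm above it. Painted blue: the plane's outline, 130 x 42 mm, round ends, grey disc and line inside, centred, long side along x.
- insert_square: Lift-out insert, same sizes and axes as insert_plane, in the same tray. Origin: centre of its underside; floor 4 mm above it. Painted in blue on the floor: the square's L: stock 32 (x) by 75 mm (y), centred at x 43, y 0; blade 100 by 26 mm from it towards -x, centre line at y -24.5. So the square's origin belongs at x 0, y -24.5 mm, its axes the same way as the insert's.
- insert_block: Lift-out insert, same sizes and axes as insert_plane, in the same tray. Origin: centre of its underside; floor 4 mm above it. Painted in blue on the floor: the sanding block's outline, a sharp-cornered rectangle 96 by 52 mm, centred on the insert, long side along x.
- insert_tape: Lift-out insert, same sizes and axes as insert_plane, in the same tray. Origin: centre of its underside; floor 4 mm above it. Painted in blue on the floor: the tape measure's outline, 70 by 38 mm with rounded corners and a small tab at one end, centred on the insert, long side along x.

How it is judged:
By the outcome, as a careful person would: the job done as asked, in the order asked, and still so for the second after the job is handed in, with the robot touching nothing.
It also fails if it takes over 109 s, if anything falls off the work surface, if the arm or the gripper's body presses on something with over 40 N, if the wrist force passes 120 N, or if a joint passes its speed limit or range.

ROBOT

A 7-joint arm with a two-finger parallel gripper is mounted at the origin on the work surface. World frame = base frame: x ahead of the robot, y to its left, z up, the work surface at z = 0. Lengths are in m, angles in degrees, forces in N, time in s.
With the tool pointing down it reaches from about 0.425 to 0.95 m from the base axis. Payload 16.7 kg.
Tool frame: the origin (TCP) lies at the very end of the fingers, on their centre line; the grasp point (between the pads) lies 19 mm behind it (arm.tcp_to_grasp is the distance from the TCP to the grasp point, in m); z points along the fingers, y is the line along which they close (so a half turn about z gives the same grasp; the last joint's range is limited). The gripper opens to 94 mm and grips with 3 to 60 N. Pads are 16 mm wide; open, the fingers measure 119 mm over their backs; the gripper's body (75 mm by 177 mm) begins 78 mm behind the grasp point.
Start: joints at [60.476, 24.414, 4.234, 92.017, -1.954, 63.644, -3.845], TCP at [0.241, -0.63, 0.205] pointing down, gripper open.
Joint ranges: [-163.25, 163.25], [-28.42, 122.38], [-70.27, 78.77], [12.13, 141.07], [-58.53, 238.53], [9.26, 117.41], [-156.51, 156.51]. Speed limits (degrees/s): [108.29, 108.29, 136.94, 136.94, 172.46, 172.46, 172.46].

INTERFACE

Orientations are given as a 3x3 rotation matrix whose columns are the frame's x, y, z axes.
In Python, from station import arm, vision gives the robot as it stands. The module is installed in compiled form; this text tells all that it offers.
- The arm moves only by the shell command python3 -m pendant 'ROWS' [FORCE]. ROWS is JSON, a list of rows, each an object of numbers: "gripper": the finger opening in m, from 0 to 0.094; "x", "y", "z": the shift along the tool's x, y, z in m; "rx", "ry", "rz": the turn, a rotation vector about the tool's x, y, z in degrees. A call has 1 to 20 rows; each row shifts and turns the commanded pose from where the row before left it, along the tool's axes as they then stand; what a row does not reach is not made up. A row lasts 1/8 s, in which the tool goes at most 62.5 mm and 10.7 degrees, less where a joint would pass 70% of its speed; a pose out of reach is approached as far as the arm can. A call is refused whole if a number of a shift passes 0.0625 or a number of a turn 10.7, either way. A call with a gripper value outside its range is refused whole. The fingers move at their own pace and stop on an object; FORCE is the grip in N (left out, the last holds). Time passes only in rows, so rows that do not move let the fingers close. It gives the time, the measured TCP pose, the force, the opening and the grip force at its end, in the units of the state.
- arm.observe(): the state, without advancing time (a new reading comes with each control period).
- vision.read_camera(name): name is "scene" or "top"; returns the picture (400x640x3 uint8, red, green, blue); there is no depth.
- vision.camera_info(name): a dict with "mtx" (3x3 intrinsics, pixels), "rvec" (rotation vector, rad) and "tvec" (3), from world to camera coordinates, as OpenCV has them. Camera axes: x right, y down, z forward; pixel columns grow to the right and rows downward; lengths in m; the calibration is good to about 2 mm. A picture is of the moment at which its call begins. camera_info takes no time and is no camera call.
- arm.hand_in(): hands the job in; it is judged then, once.
The state is a dict: "time_s": time; "joints": joint angles; "joint_vel": joint speeds; "joint_torque": joint torques, N m; "position": TCP position; "ee_rot": TCP orientation; "wrist_force": force on the tool from outside, world axes, zero at the start; "moment": the same for the moment, N m; "gripper_width": finger opening in m; "grip_force": force on a finger pad.
Only numpy, scipy, OpenCV 4.12 (cv2) and the standard library are available. Lean on these libraries where they do the work, as an engineer would, in place of code of your own. Each camera call takes 0.05 s, during which the arm holds its last target. There are 200 camera calls.

## Working session

There is one attempt and no reset: what is moved stays moved. The work goes in short steps, Python scripts to look and compute and a shell command to move; the robot and the scene stay as the last step left them, time stands still between calls to the robot, and variables do not carry over. Pictures are saved under pics/ and viewed, at most 14 in all, crops included, and the job is handed in when it is done.

```bash
mkdir -p pics
python3 - <<'E'
from station import arm, vision
import cv2,numpy as np
for n in("scene","top"):
    im=vision.read_camera(n); cv2.imwrite(f"pics/{n}0.png",im[:,:,::-1]); i=vision.camera_info(n)
    R=cv2.Rodrigues(np.array(i["rvec"],float))[0]; print(n,np.round(i["mtx"],1).tolist(),np.round(-R.T@np.array(i["tvec"]).ravel(),3),np.round(R,2).tolist())
s=arm.observe();print(s['time_s'],s['position'],np.round(s['ee_rot'],3).tolist(),s['gripper_width'],arm.tcp_to_grasp)
E
```

```text
scene [[398.5, 0.0, 320.2], [0.0, 398.5, 199.3], [0.0, 0.0, 1.0]] [0.829 0.498 0.965] [[-0.86, 0.51, -0.01], [0.43, 0.7, -0.57], [-0.29, -0.49, -0.82]]
top [[482.9, 0.0, 317.1], [0.0, 482.9, 202.1], [0.0, 0.0, 1.0]] [ 0.304 -0.034  1.357] [[0.0, -1.0, 0.0], [-0.99, -0.0, -0.17], [0.17, -0.0, -0.99]]
0.1 [ 0.24128898 -0.63001145  0.20487517] [[0.934, 0.358, -0.0], [0.358, -0.934, 0.001], [-0.0, -0.001, -1.0]] 0.09366227299134294 0.0188
```

View pics/scene0.png

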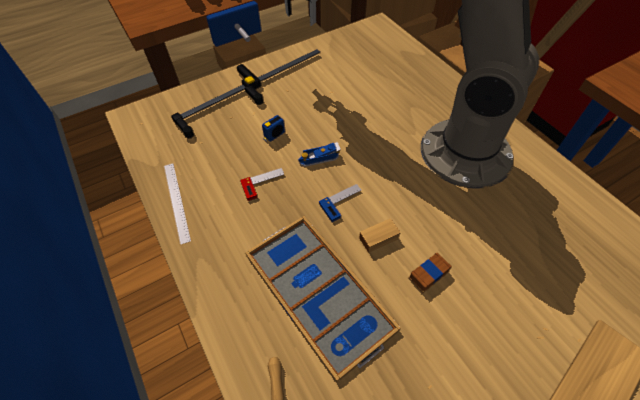

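View pics/top0.png

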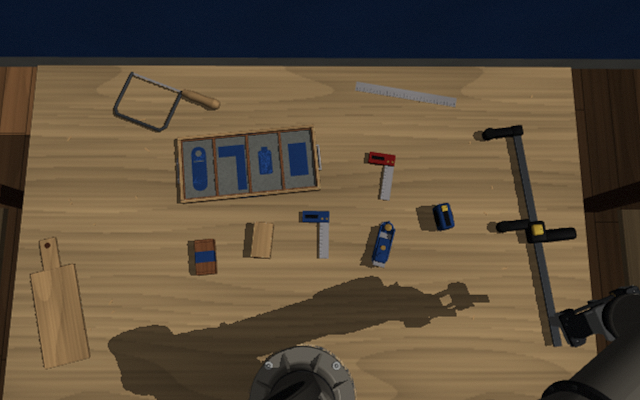

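```bash
cat > h.py <<'E'
from station import arm, vision
import cv2,numpy as np
I={n:vision.camera_info(n) for n in("scene","top")}
def ray(n,uv,z):
    i=I[n];R=cv2.Rodrigues(np.array(i["rvec"],float))[0];t=np.array(i["tvec"],float).ravel()
    uv=np.atleast_2d(uv).astype(float);d=np.c_[uv,np.ones(len(uv))]@np.linalg.inv(i["mtx"]).T@R
    c=-R.T@t;return (c+d*((z-c[2])/d[:,2])[:,None])[:,:2]
def proj(n,P):
    i=I[n];return cv2.projectPoints(np.atleast_2d(P).astype(float),np.array(i["rvec"],float),np.array(i["tvec"],float),np.array(i["mtx"],float),None)[0][:,0]
def crop(n,name,x0,y0,w,h,k):
    im=vision.read_camera(n)[:,:,::-1];cv2.imwrite("pics/"+name,cv2.resize(im[y0:y0+h,x0:x0+w],None,fx=k,fy=k,interpolation=cv2.INTER_CUBIC))
def blue(n,im,zs,mn=25):
    hsv=cv2.cvtColor(im,cv2.COLOR_RGB2HSV);m=cv2.inRange(hsv,(100,110,30),(125,255,255))
    for c in cv2.findContours(m,cv2.RETR_EXTERNAL,cv2.CHAIN_APPROX_NONE)[0]:
        a=cv2.contourArea(c)
        if a<mn or a>3000: continue
        u,v=c[:,0].mean(0)
        print(n,"px",np.round([u,v]),"area",a)
        for z in zs:
            w=ray(n,c[:,0],z)*1000
            (cx,cy),(A,B),ang=cv2.minAreaRect(w.astype(np.float32))
            print("   z",z,"c",round(cx,1),round(cy,1),"size",round(A,1),round(B,1),"ang",round(ang,1))
E
python3 - <<'E'
from h import *
blue("top",vision.read_camera("top"),(.01,.016,.036,.05))
crop("top","t1.png",170,120,300,165,2.6)
crop("scene","s1.png",230,100,240,180,3.3)
E
```

```text
top px [205. 256.] area 173.5
   z 0.01 c 378.4 271.4 size 27.9 55.2 ang 6.5
   z 0.016 c 378.1 270.1 size 27.7 55.0 ang 6.5
   z 0.036 c 377.0 265.5 size 27.3 54.1 ang 6.5
   z 0.05 c 376.2 262.4 size 27.0 53.6 ang 6.5
top px [384. 240.] area 475.0
   z 0.01 c 420.4 -225.3 size 42.4 115.8 ang 74.3
   z 0.016 c 419.9 -224.4 size 42.3 115.3 ang 74.3
   z 0.036 c 418.2 -221.6 size 41.6 113.6 ang 74.3
   z 0.05 c 417.0 -219.6 size 41.2 112.4 ang 74.3
top px [316. 216.] area 227.0
   z 0.01 c 492.1 -35.5 size 28.4 70.5 ang 0.2
   z 0.016 c 491.3 -35.5 size 28.3 70.2 ang 0.2
   z 0.036 c 488.5 -35.5 size 27.9 69.1 ang 0.2
   z 0.05 c 486.5 -35.5 size 27.6 68.4 ang 0.2
top px [445. 216.] area 280.0
   z 0.01 c 494.1 -401.4 size 70.4 37.1 ang 10.8
   z 0.016 c 493.2 -399.8 size 70.1 37.0 ang 10.8
   z 0.036 c 490.4 -394.3 size 69.0 36.4 ang 10.8
   z 0.05 c 488.4 -390.5 size 68.3 36.0 ang 10.8
top px [265. 161.] area 284.0
   z 0.01 c 653.7 110.9 size 79.1 36.7 ang 6.0
   z 0.016 c 652.2 110.2 size 78.8 36.6 ang 6.0
   z 0.036 c 647.0 108.1 size 77.6 36.0 ang 6.0
   z 0.05 c 643.4 106.6 size 76.8 35.7 ang 6.0
top px [199. 168.] area 530.5
   z 0.01 c 628.7 298.5 size 127.2 40.6 ang 5.9
   z 0.016 c 627.2 297.1 size 126.7 40.5 ang 5.9
   z 0.036 c 622.4 292.1 size 124.8 39.9 ang 5.9
   z 0.05 c 619.0 288.7 size 123.5 39.4 ang 5.9
top px [236. 163.] area 490.0
   z 0.01 c 631.7 202.9 size 131.0 73.1 ang 7.1
   z 0.016 c 630.3 201.9 size 130.4 72.8 ang 7.1
   z 0.036 c 625.4 198.3 size 128.5 71.7 ang 7.1
   z 0.05 c 622.0 195.9 size 127.1 70.9 ang 7.1
top px [297. 159.] area 512.5
   z 0.01 c 658.1 16.4 size 94.3 50.2 ang 5.6
   z 0.016 c 656.5 16.2 size 93.9 50.0 ang 5.6
   z 0.036 c 651.3 15.4 size 92.5 49.3 ang 5.6
   z 0.05 c 647.6 14.9 size 91.5 48.8 ang 5.6
```

View pics/t1.png

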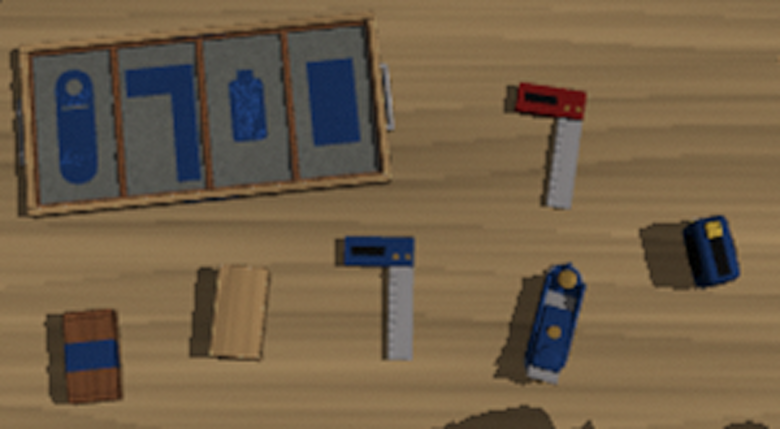

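View pics/s1.png

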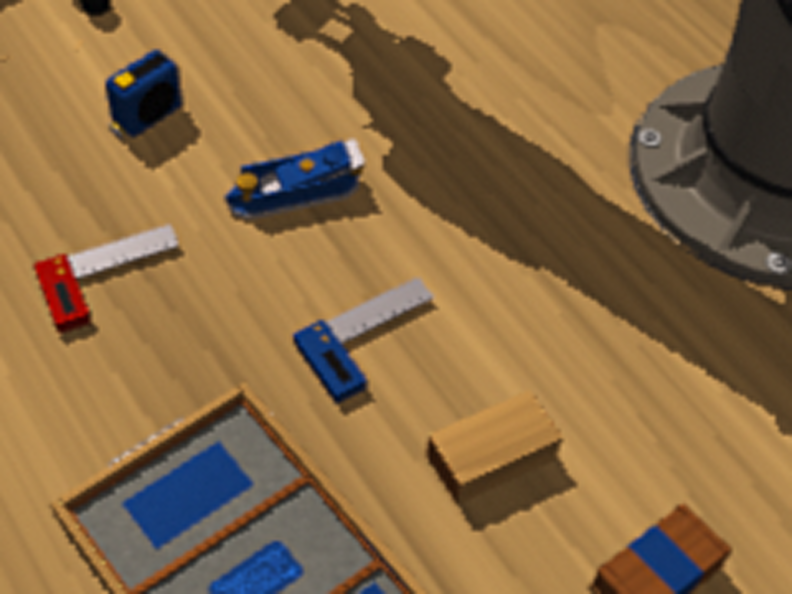

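Run:
```python
from h import *
crop("top","t2.png",365,195,95,80,8)
crop("scene","s2.png",255,110,95,60,8)
im=vision.read_camera("top");hsv=cv2.cvtColor(im,cv2.COLOR_RGB2HSV)
m=cv2.inRange(hsv,(0,0,110),(180,45,255));sub=m[225:262,300:345]
c=max(cv2.findContours(sub.copy(),0,1)[0],key=cv2.contourArea)[:,0]+[300,225]
w=ray("top",c,.009)*1000;print("blade",cv2.minAreaRect(w.astype(np.float32)))
```

```text
blade ((420.69622802734375, -59.612274169921875), (92.23136901855469, 22.477497100830078), 0.11688604950904846)
```

View pics/t2.png

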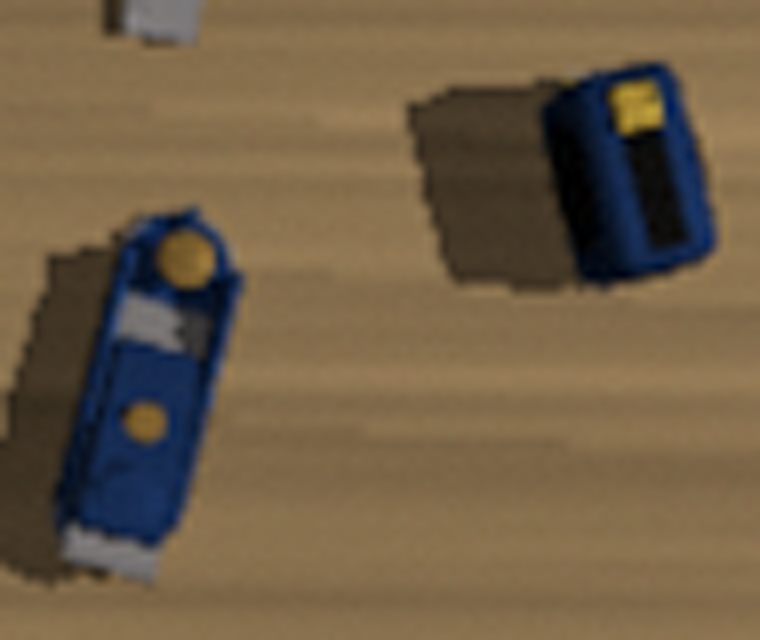

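View pics/s2.png

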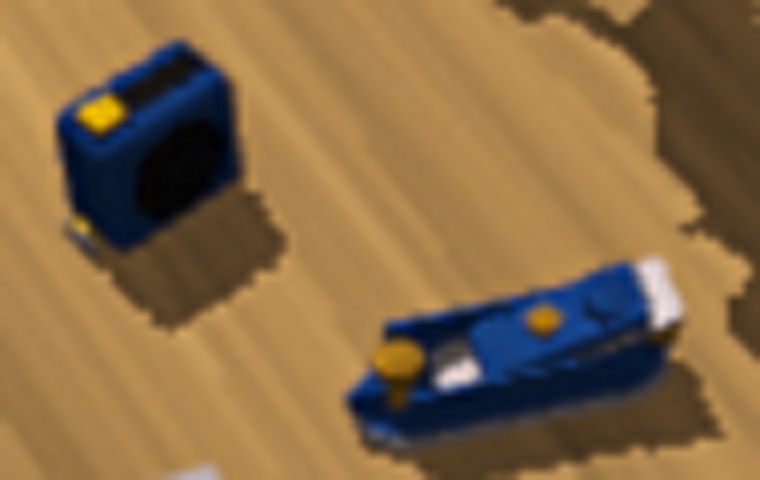

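Run:
```python
from h import *
T=lambda U,V:[(U+.5)/8-.5+365,(V+.5)/8-.5+195]
S=lambda U,V:[(U+.5)/8-.5+255,(V+.5)/8-.5+110]
def p(l,n,q,*zs): print(l,n,[np.round(ray(n,q,z)[0]*1000,1).tolist() for z in zs])
def tri(l,a,b):
    P=[np.array(I[n]["mtx"])@np.c_[cv2.Rodrigues(np.array(I[n]["rvec"],float))[0],np.array(I[n]["tvec"],float).ravel()] for n in("top","scene")]
    x=cv2.triangulatePoints(P[0],P[1],np.array(a,float).reshape(2,1),np.array(b,float).reshape(2,1)).ravel();print(l,"tri",np.round(x[:3]/x[3]*1000,1))
tri("knob",T(187,256),S(398,356)); tri("screw",T(146,421),S(543,319))
p("top tip","top",T(190,210),0,.005,.03); p("heel R","top",T(153,582),.0,.03,.04);p("heel L","top",T(62,548),0.0,.03,.04)
p("R shoulder","top",T(240,275),.03);p("R heelside","top",T(180,525),.03);p("L front","top",T(125,240),.03);p("L heel","top",T(60,515),.03)
tri("heelcapR",T(153,582),S(683,313));tri("heelcapL",T(62,548),S(640,262))
p("scene front sole","scene",S(352,400),.0,.03);p("scene bottom edge f","scene",S(395,445),0);p("bottom edge r","scene",S(655,393),0)
tri("lock",T(638,107),S(101,113));tri("strip end",T(668,240),S(190,62))
p("tape top TL,TR,BR","top",T(580,85),.06);p("TR","top",T(668,68),.06);p("BR","top",T(715,245),.06);p("BLlow","top",T(590,280),.0,.06)
p("tape scene bottom near","scene",S(125,248),0);p("tape scene bottom rear","scene",S(240,180),0);p("top back","scene",S(180,42),.06);p("top front","scene",S(60,118),.06)
im=vision.read_camera("top");
```

```text
knob tri [ 459.8 -235.2   34. ]
screw tri [ 403.  -219.7   36.6]
top tip top [[480.5, -242.0], [479.8, -241.2], [476.6, -237.4]]
heel R top [[349.8, -226.2], [348.7, -222.0], [348.4, -220.6]]
heel L top [[361.4, -194.7], [360.2, -191.1], [359.7, -190.0]]
R shoulder top [[454.0, -254.2]]
R heelside top [[368.1, -231.6]]
L front top [[466.0, -214.6]]
L heel top [[371.4, -190.6]]
heelcapR tri [ 345.5 -221.5    7.7]
heelcapL tri [ 364.3 -191.3   70.1]
scene front sole scene [[472.9, -251.0], [484.0, -227.7]]
scene bottom edge f scene [[469.8, -222.0]]
bottom edge r scene [[368.6, -191.3]]
lock tri [ 508.2 -385.5   62.4]
strip end tri [ 463.3 -394.7   59.9]
tape top TL,TR,BR top [[516.1, -366.6]]
TR top [[522.1, -396.9]]
BR top [[461.4, -410.3]]
BLlow top [[456.1, -382.9], [449.3, -367.5]]
tape scene bottom near scene [[512.7, -371.4]]
tape scene bottom rear scene [[454.2, -380.8]]
top back scene [[461.9, -407.4]]
top front scene [[522.7, -394.0]]
```

```bash
cat > to.py <<'E'
import sys,numpy as np
from station import arm
x,y,z,yaw=map(float,sys.argv[1:5])  # mm, deg
s=arm.observe();R=np.array(s['ee_rot']);p=np.array(s['position'])*1000
d=R.T@(np.array([x,y,z])-p);cur=np.degrees(np.arctan2(R[1,0],R[0,0]))
dy=(yaw-cur+90)%180-90
print("t",round(s['time_s'],2),"tcp",p.round(1),"yaw",cur.round(2),"shift tool mm",d.round(1),"rz",round(-dy,2),"tilt",R[:,2].round(4),"w",s['gripper_width'],"F",np.round(s['wrist_force'],1),"j7",round(s['joints'][6],1))
E
python3 to.py 418 -224 120 -15.2
```

```text
t 0.45 tcp [ 241.3 -630.3  205.4] yaw 20.95 shift tool mm [ 310.3 -316.2   85.5] rz 36.15 tilt [-1.e-04  2.e-04 -1.e+00] w 0.09373039153553903 F [-0.4 -0.2 -0.2] j7 -3.8
```

```bash
python3 -m pendant '[{"x":0.031,"y":-0.0316,"z":0.0085},{"x":0.031,"y":-0.0316,"z":0.0085},{"x":0.031,"y":-0.0316,"z":0.0085},{"x":0.031,"y":-0.0316,"z":0.0085},{"x":0.031,"y":-0.0316,"z":0.0085},{"x":0.031,"y":-0.0316,"z":0.0085},{"x":0.031,"y":-0.0316,"z":0.0085},{"x":0.031,"y":-0.0316,"z":0.0085},{"x":0.031,"y":-0.0316,"z":0.0085},{"x":0.031,"y":-0.0316,"z":0.0085},{"rz":9.04},{"rz":9.04},{"rz":9.04},{"rz":9.04},{},{}]' && python3 to.py 418 -224 5 -15.2
```

```text
validation failed for argument at $[0]...
```

```bash
python3 -m pendant '[{"gripper":0.094,"x":0,"y":0,"z":0,"rx":0,"ry":0,"rz":0}]';  python3 -m pendant '[{"gripper":0.09,"x":0.031,"y":-0.0316,"z":0.0085}]'; python3 to.py 418 -224 120 -15.2
```

```text
time_s: 0.57
position: [0.2414, -0.6303, 0.2055]
ee_rot: [[0.934, 0.358, 0.0], [0.358, -0.934, 0.0], [0.0, -0.0, -1.0]]
wrist_force: [0.7, -0.1, 0.3]
gripper_width: 0.0937
grip_force: 0.0
t 0.57 tcp [ 241.4 -630.3  205.5] yaw 20.95 shift tool mm [ 310.2 -316.3   85.5] rz 36.15 tilt [ 0.  0. -1.] w 0.09372557314057975 F [ 0.7 -0.1  0.3] j7 -3.8validation failed for argument at $[0]...
```

```bash
python3 -m pendant '[{"gripper":0.08,"x":0.031,"y":-0.0316,"z":0.0085,"rx":0,"ry":0,"rz":0},{"gripper":0.08,"x":0.031,"y":-0.0316,"z":0.0085,"rx":0,"ry":0,"rz":0},{"gripper":0.08,"x":0.031,"y":-0.0316,"z":0.0085,"rx":0,"ry":0,"rz":0},{"gripper":0.08,"x":0.031,"y":-0.0316,"z":0.0085,"rx":0,"ry":0,"rz":0},{"gripper":0.08,"x":0.031,"y":-0.0316,"z":0.0085,"rx":0,"ry":0,"rz":0},{"gripper":0.08,"x":0.031,"y":-0.0316,"z":0.0085,"rx":0,"ry":0,"rz":0},{"gripper":0.08,"x":0.031,"y":-0.0316,"z":0.0085,"rx":0,"ry":0,"rz":0},{"gripper":0.08,"x":0.031,"y":-0.0316,"z":0.0085,"rx":0,"ry":0,"rz":0},{"gripper":0.08,"x":0.031,"y":-0.0316,"z":0.0085,"rx":0,"ry":0,"rz":0},{"gripper":0.08,"x":0.031,"y":-0.0316,"z":0.0085,"rx":0,"ry":0,"rz":0},{"gripper":0.08,"x":0,"y":0,"z":0,"rx":0,"ry":0,"rz":9.04},{"gripper":0.08,"x":0,"y":0,"z":0,"rx":0,"ry":0,"rz":9.04},{"gripper":0.08,"x":0,"y":0,"z":0,"rx":0,"ry":0,"rz":9.04},{"gripper":0.08,"x":0,"y":0,"z":0,"rx":0,"ry":0,"rz":9.04},{"gripper":0.08,"x":0,"y":0,"z":0,"rx":0,"ry":0,"rz":0}]' && python3 to.py 418 -224 5 -15.2
```

```text
time_s: 2.45
position: [0.418, -0.2243, 0.1206]
ee_rot: [[0.965, -0.261, 0.0], [-0.261, -0.965, -0.0], [0.0, 0.0, -1.0]]
wrist_force: [1.0, -0.2, 0.1]
gripper_width: 0.0797
grip_force: 0.0
t 2.45 tcp [ 418.  -224.3  120.6] yaw -15.15 shift tool mm [-1.000e-01 -3.000e-01  1.156e+02] rz 0.05 tilt [ 2.e-04 -1.e-04 -1.e+00] w 0.0796666577873477 F [ 1.  -0.2  0.1] j7 -85.7
```

```bash
python3 -m pendant '[{"gripper":0.08,"x":0,"y":0,"z":0.04,"rx":0,"ry":0,"rz":0},{"gripper":0.08,"x":0,"y":0,"z":0.04,"rx":0,"ry":0,"rz":0},{"gripper":0.08,"x":0,"y":0,"z":0.025,"rx":0,"ry":0,"rz":0},{"gripper":0.08,"x":0,"y":0,"z":0.0106,"rx":0,"ry":0,"rz":0},{"gripper":0.0,"x":0,"y":0,"z":0,"rx":0,"ry":0,"rz":0},{"gripper":0.0,"x":0,"y":0,"z":0,"rx":0,"ry":0,"rz":0},{"gripper":0.0,"x":0,"y":0,"z":0,"rx":0,"ry":0,"rz":0},{"gripper":0.0,"x":0,"y":0,"z":0,"rx":0,"ry":0,"rz":0},{"gripper":0.0,"x":0,"y":0,"z":0,"rx":0,"ry":0,"rz":0}]' 35 && python3 to.py 418 -224 5 -15.2
```

```text
time_s: 3.58
position: [0.4183, -0.2243, 0.0054]
ee_rot: [[0.965, -0.262, 0.001], [-0.262, -0.965, -0.0], [0.001, -0.0, -1.0]]
wrist_force: [-0.8, 0.8, 8.2]
gripper_width: 0.0418
grip_force: 35.0
t 3.58 tcp [ 418.3 -224.3    5.4] yaw -15.2 shift tool mm [-0.3 -0.2  0.4] rz 0.0 tilt [ 8.e-04 -1.e-04 -1.e+00] w 0.04175919027006902 F [-0.8  0.8  8.2] j7 -87.1
```

```bash
python3 -m pendant '[{"gripper":0.0,"x":0,"y":0,"z":-0.02,"rx":0,"ry":0,"rz":0},{"gripper":0.0,"x":0,"y":0,"z":-0.04,"rx":0,"ry":0,"rz":0},{"gripper":0.0,"x":0,"y":0,"z":-0.03,"rx":0,"ry":0,"rz":0},{"gripper":0.0,"x":0,"y":0,"z":0,"rx":0,"ry":0,"rz":0}]' && python3 to.py 628.5 298.5 70 5.95
```

```text
time_s: 4.08
position: [0.4189, -0.2248, 0.0965]
ee_rot: [[0.965, -0.262, 0.003], [-0.262, -0.965, -0.001], [0.004, 0.0, -1.0]]
wrist_force: [0.2, 0.2, -5.3]
gripper_width: 0.042
grip_force: 35.0
t 4.08 tcp [ 418.9 -224.8   96.5] yaw -15.2 shift tool mm [  64.9 -560.    26.5] rz -21.15 tilt [ 0.0033 -0.0014 -1.    ] w 0.04196418895781218 F [ 0.2  0.2 -5.3] j7 -86.0
```

```bash
python3 -m pendant '[{"gripper":0,"x":0.004,"y":-0.03,"z":0,"rx":0,"ry":0,"rz":0},{"gripper":0,"x":0.0055,"y":-0.048,"z":0,"rx":0,"ry":0,"rz":0},{"gripper":0,"x":0.0055,"y":-0.048,"z":0,"rx":0,"ry":0,"rz":0},{"gripper":0,"x":0.0055,"y":-0.048,"z":0,"rx":0,"ry":0,"rz":0},{"gripper":0,"x":0.0055,"y":-0.048,"z":0,"rx":0,"ry":0,"rz":0},{"gripper":0,"x":0.0055,"y":-0.048,"z":0,"rx":0,"ry":0,"rz":0},{"gripper":0,"x":0.0055,"y":-0.048,"z":0,"rx":0,"ry":0,"rz":0},{"gripper":0,"x":0.0055,"y":-0.048,"z":0,"rx":0,"ry":0,"rz":0},{"gripper":0,"x":0.0055,"y":-0.048,"z":0,"rx":0,"ry":0,"rz":0},{"gripper":0,"x":0.0055,"y":-0.048,"z":0,"rx":0,"ry":0,"rz":0},{"gripper":0,"x":0.0055,"y":-0.048,"z":0,"rx":0,"ry":0,"rz":0},{"gripper":0,"x":0.0055,"y":-0.04,"z":0,"rx":0,"ry":0,"rz":0},{"gripper":0,"x":0.0055,"y":-0.01,"z":0,"rx":0,"ry":0,"rz":0},{"gripper":0,"x":0,"y":0,"z":0,"rx":0,"ry":0,"rz":-7.05},{"gripper":0,"x":0,"y":0,"z":0,"rx":0,"ry":0,"rz":-7.05},{"gripper":0,"x":0,"y":0,"z":0,"rx":0,"ry":0,"rz":-7.05},{"gripper":0,"x":0,"y":0,"z":0,"rx":0,"ry":0,"rz":0},{"gripper":0,"x":0,"y":0,"z":0,"rx":0,"ry":0,"rz":0}]' && python3 to.py 628.5 298.5 15 5.95
python3 - <<'E'
from h import *
crop("scene","s3.png",280,240,160,130,5); crop("top","t3.png",150,110,130,100,6)
E
```

```text
time_s: 6.32
position: [0.6321, 0.297, 0.0941]
ee_rot: [[0.995, 0.1, -0.001], [0.1, -0.995, -0.001], [-0.001, 0.0, -1.0]]
wrist_force: [-0.3, -0.3, -3.8]
gripper_width: 0.0418
grip_force: 35.0
t 6.33 tcp [632.1 297.   94.1] yaw 5.75 shift tool mm [-3.3 -1.9 79.1] rz -0.2 tilt [-9.e-04 -5.e-04 -1.e+00] w 0.04178298354433235 F [-0.3 -0.3 -3.8] j7 -123.7
```

View pics/s3.png

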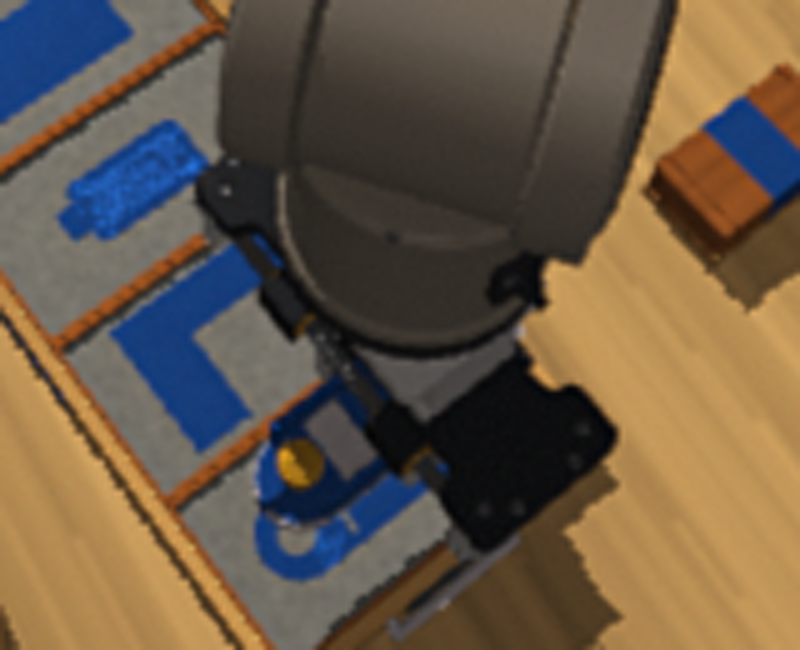

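```bash
python3 -m pendant '[{"gripper":0,"x":-0.0033,"y":-0.0019,"z":0.02,"rx":0,"ry":0,"rz":-0.2},{"gripper":0,"x":0,"y":0,"z":0.03,"rx":0,"ry":0,"rz":0},{"gripper":0,"x":0,"y":0,"z":0.015,"rx":0,"ry":0,"rz":0},{"gripper":0,"x":0,"y":0,"z":0.007,"rx":0,"ry":0,"rz":0},{"gripper":0,"x":0,"y":0,"z":0.003,"rx":0,"ry":0,"rz":0},{"gripper":0,"x":0,"y":0,"z":0,"rx":0,"ry":0,"rz":0},{"gripper":0,"x":0,"y":0,"z":0,"rx":0,"ry":0,"rz":0}]' && python3 to.py 628.5 298.5 15 5.95
```

```text
time_s: 7.3
position: [0.6293, 0.2994, 0.0207]
ee_rot: [[0.994, 0.107, 0.001], [0.107, -0.994, 0.001], [0.001, -0.0, -1.0]]
wrist_force: [-0.2, 0.8, -4.6]
gripper_width: 0.0416
grip_force: 35.0
t 7.3 tcp [629.3 299.4  20.7] yaw 6.14 shift tool mm [-0.9  0.9  5.7] rz 0.19 tilt [ 1.e-03  6.e-04 -1.e+00] w 0.04161052117384177 F [-0.2  0.8 -4.6] j7 -125.1
```

```bash
python3 -m pendant '[{"gripper":0,"x":-0.0009,"y":0.0009,"z":0.002,"rx":0,"ry":0,"rz":0.19},{"gripper":0,"x":0,"y":0,"z":0.0015,"rx":0,"ry":0,"rz":0},{"gripper":0,"x":0,"y":0,"z":0.0008,"rx":0,"ry":0,"rz":0},{"gripper":0,"x":0,"y":0,"z":0.0005,"rx":0,"ry":0,"rz":0},{"gripper":0,"x":0,"y":0,"z":0,"rx":0,"ry":0,"rz":0}]' && python3 to.py 628.5 298.5 15 5.95
```

```text
time_s: 7.92
position: [0.628, 0.2982, 0.0155]
ee_rot: [[0.995, 0.104, 0.0], [0.104, -0.995, -0.0], [0.0, 0.0, -1.0]]
wrist_force: [-3.4, -2.5, 4.7]
gripper_width: 0.0416
grip_force: 35.0
t 7.92 tcp [628.  298.2  15.5] yaw 5.95 shift tool mm [ 0.5 -0.2  0.5] rz 0.0 tilt [ 0.e+00 -1.e-04 -1.e+00] w 0.04164607493206466 F [-3.4 -2.5  4.7] j7 -125.3
```

```bash
python3 -m pendant '[{"gripper":0,"x":0,"y":0,"z":0.0003,"rx":0,"ry":0,"rz":0},{"gripper":0.046,"x":0,"y":0,"z":0,"rx":0,"ry":0,"rz":0},{"gripper":0.058,"x":0,"y":0,"z":0,"rx":0,"ry":0,"rz":0},{"gripper":0.058,"x":0,"y":0,"z":0,"rx":0,"ry":0,"rz":0},{"gripper":0.058,"x":0,"y":0,"z":-0.02,"rx":0,"ry":0,"rz":0},{"gripper":0.058,"x":0,"y":0,"z":-0.05,"rx":0,"ry":0,"rz":0},{"gripper":0.058,"x":0,"y":0,"z":-0.05,"rx":0,"ry":0,"rz":0},{"gripper":0.058,"x":0,"y":0,"z":0,"rx":0,"ry":0,"rz":0}]' && python3 to.py 491 -23 80 90.2
```

```text
time_s: 8.93
position: [0.6303, 0.2997, 0.1409]
ee_rot: [[0.995, 0.104, 0.007], [0.104, -0.995, 0.004], [0.007, -0.003, -1.0]]
wrist_force: [-0.7, -0.3, -1.6]
gripper_width: 0.0579
grip_force: 0.0
t 8.93 tcp [630.3 299.7 140.9] yaw 5.95 shift tool mm [-172.4  306.7   58.7] rz -84.25 tilt [ 0.007   0.0038 -1.    ] w 0.05787642635397509 F [-0.7 -0.3 -1.6] j7 -123.0
```

```bash
python3 -m pendant '[{"gripper":0.058,"x":-0.0215,"y":0.0383,"z":0,"rx":0,"ry":0,"rz":0},{"gripper":0.058,"x":-0.0215,"y":0.0383,"z":0,"rx":0,"ry":0,"rz":0},{"gripper":0.058,"x":-0.0215,"y":0.0383,"z":0,"rx":0,"ry":0,"rz":0},{"gripper":0.058,"x":-0.0215,"y":0.0383,"z":0,"rx":0,"ry":0,"rz":0},{"gripper":0.058,"x":-0.0215,"y":0.0383,"z":0,"rx":0,"ry":0,"rz":0},{"gripper":0.058,"x":-0.0215,"y":0.0383,"z":0,"rx":0,"ry":0,"rz":0},{"gripper":0.058,"x":-0.0215,"y":0.0383,"z":0,"rx":0,"ry":0,"rz":0},{"gripper":0.058,"x":-0.0215,"y":0.0383,"z":0,"rx":0,"ry":0,"rz":0},{"gripper":0.058,"x":0,"y":0,"z":0,"rx":0,"ry":0,"rz":-10.5},{"gripper":0.058,"x":0,"y":0,"z":0,"rx":0,"ry":0,"rz":-10.5},{"gripper":0.058,"x":0,"y":0,"z":0,"rx":0,"ry":0,"rz":-10.5},{"gripper":0.058,"x":0,"y":0,"z":0,"rx":0,"ry":0,"rz":-10.5},{"gripper":0.058,"x":0,"y":0,"z":0,"rx":0,"ry":0,"rz":-10.5},{"gripper":0.058,"x":0,"y":0,"z":0,"rx":0,"ry":0,"rz":-10.5},{"gripper":0.058,"x":0,"y":0,"z":0,"rx":0,"ry":0,"rz":-10.5},{"gripper":0.058,"x":0,"y":0,"z":0,"rx":0,"ry":0,"rz":-10.5},{"gripper":0.058,"x":0,"y":0,"z":0,"rx":0,"ry":0,"rz":0},{"gripper":0.058,"x":0,"y":0,"z":0,"rx":0,"ry":0,"rz":0}]' && python3 to.py 491 -23 3 90.2;  python3 - <<'E'
from h import *
crop("top","t4.png",160,120,190,150,4)
E
```

```text
time_s: 11.18
position: [0.4887, -0.0245, 0.135]
ee_rot: [[0.005, 1.0, 0.0], [1.0, -0.005, -0.0], [-0.0, 0.0, -1.0]]
wrist_force: [0.4, 0.5, -0.3]
gripper_width: 0.0577
grip_force: 0.0
t 11.18 tcp [488.7 -24.5 135. ] yaw 89.69 shift tool mm [  1.5   2.2 132. ] rz -0.51 tilt [ 1.e-04 -0.e+00 -1.e+00] w 0.057724436860284195 F [ 0.4  0.5 -0.3] j7 -13.0
```

View pics/t4.png

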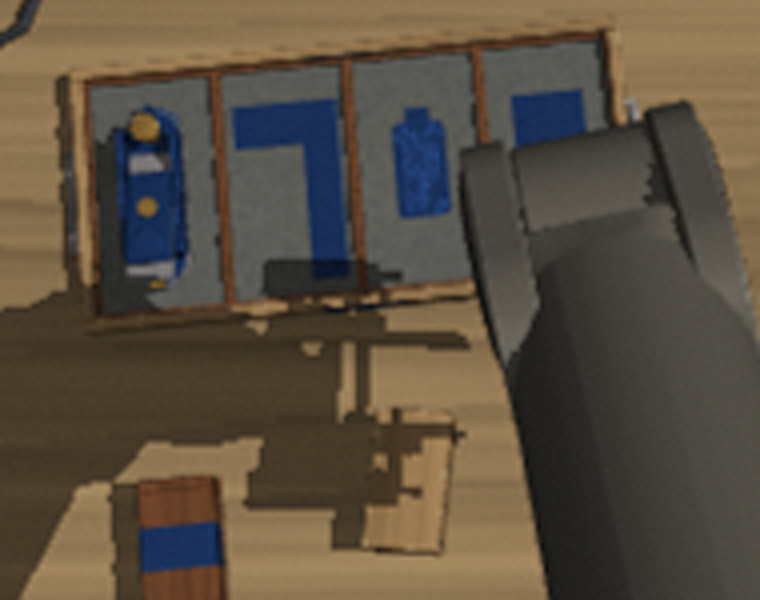

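```bash
python3 -m pendant '[{"gripper":0.058,"x":0.0015,"y":0.0022,"z":0.04,"rx":0,"ry":0,"rz":-0.5},{"gripper":0.058,"x":0,"y":0,"z":0.045,"rx":0,"ry":0,"rz":0},{"gripper":0.058,"x":0,"y":0,"z":0.03,"rx":0,"ry":0,"rz":0},{"gripper":0.058,"x":0,"y":0,"z":0.0145,"rx":0,"ry":0,"rz":0},{"gripper":0.058,"x":0,"y":0,"z":0.002,"rx":0,"ry":0,"rz":0},{"gripper":0.0,"x":0,"y":0,"z":0,"rx":0,"ry":0,"rz":0},{"gripper":0.0,"x":0,"y":0,"z":0,"rx":0,"ry":0,"rz":0},{"gripper":0.0,"x":0,"y":0,"z":0,"rx":0,"ry":0,"rz":0},{"gripper":0.0,"x":0,"y":0,"z":0,"rx":0,"ry":0,"rz":0}]' 30 && python3 to.py 491 -23 3 90.2
```

```text
time_s: 12.35
position: [0.4915, -0.023, 0.004]
ee_rot: [[-0.008, 1.0, 0.001], [1.0, 0.008, -0.0], [-0.0, 0.001, -1.0]]
wrist_force: [-1.7, -0.6, 9.2]
gripper_width: 0.032
grip_force: 29.9
t 12.35 tcp [491.5 -23.    4. ] yaw 90.44 shift tool mm [-0.  -0.5  1. ] rz 0.24 tilt [ 1.2e-03 -2.0e-04 -1.0e+00] w 0.03202942293350385 F [-1.7 -0.6  9.2] j7 -21.1
```

```bash
python3 -m pendant '[{"gripper":0.0,"x":0,"y":0,"z":-0.02,"rx":0,"ry":0,"rz":0},{"gripper":0.0,"x":0,"y":0,"z":-0.04,"rx":0,"ry":0,"rz":0},{"gripper":0.0,"x":0,"y":0,"z":-0.03,"rx":0,"ry":0,"rz":0},{"gripper":0.0,"x":0,"y":0,"z":0,"rx":0,"ry":0,"rz":0}]' && python3 to.py 680.1 221 80 95.95
```

```text
time_s: 12.85
position: [0.4923, -0.023, 0.0953]
ee_rot: [[-0.007, 1.0, 0.004], [1.0, 0.007, -0.001], [-0.001, 0.004, -1.0]]
wrist_force: [0.3, 0.7, -1.6]
gripper_width: 0.0317
grip_force: 29.9
t 12.85 tcp [492.3 -23.   95.3] yaw 90.43 shift tool mm [242.6 189.6  16. ] rz -5.52 tilt [ 3.9e-03 -5.0e-04 -1.0e+00] w 0.03169823405785163 F [ 0.3  0.7 -1.6] j7 -15.2
```

```bash
python3 -m pendant '[{"gripper":0,"x":0.02,"y":0.016,"z":0,"rx":0,"ry":0,"rz":0},{"gripper":0,"x":0.034,"y":0.0265,"z":0,"rx":0,"ry":0,"rz":0},{"gripper":0,"x":0.034,"y":0.0265,"z":0,"rx":0,"ry":0,"rz":0},{"gripper":0,"x":0.034,"y":0.0265,"z":0,"rx":0,"ry":0,"rz":0},{"gripper":0,"x":0.034,"y":0.0265,"z":0,"rx":0,"ry":0,"rz":0},{"gripper":0,"x":0.034,"y":0.0265,"z":0,"rx":0,"ry":0,"rz":0},{"gripper":0,"x":0.034,"y":0.0265,"z":0,"rx":0,"ry":0,"rz":0},{"gripper":0,"x":0.0186,"y":0.0146,"z":0,"rx":0,"ry":0,"rz":0},{"gripper":0,"x":0,"y":0,"z":0,"rx":0,"ry":0,"rz":-5.5},{"gripper":0,"x":0,"y":0,"z":0,"rx":0,"ry":0,"rz":0},{"gripper":0,"x":0,"y":0,"z":0,"rx":0,"ry":0,"rz":0}]' && python3 to.py 680.1 221 14 95.95
```

```text
time_s: 14.22
position: [0.6783, 0.2207, 0.0926]
ee_rot: [[-0.101, 0.995, -0.001], [0.995, 0.101, -0.0], [-0.0, -0.001, -1.0]]
wrist_force: [0.5, 0.1, -1.1]
gripper_width: 0.0319
grip_force: 29.9
t 14.22 tcp [678.3 220.7  92.6] yaw 95.81 shift tool mm [ 0.1  1.9 78.6] rz -0.14 tilt [-9.e-04 -4.e-04 -1.e+00] w 0.03185496551562051 F [ 0.5  0.1 -1.1] j7 -31.7
```

```bash
python3 -m pendant '[{"gripper":0,"x":0,"y":0.0019,"z":0.02,"rx":0,"ry":0,"rz":-0.1},{"gripper":0,"x":0,"y":0,"z":0.03,"rx":0,"ry":0,"rz":0},{"gripper":0,"x":0,"y":0,"z":0.015,"rx":0,"ry":0,"rz":0},{"gripper":0,"x":0,"y":0,"z":0.007,"rx":0,"ry":0,"rz":0},{"gripper":0,"x":0,"y":0,"z":0.003,"rx":0,"ry":0,"rz":0},{"gripper":0,"x":0,"y":0,"z":0,"rx":0,"ry":0,"rz":0},{"gripper":0,"x":0,"y":0,"z":0,"rx":0,"ry":0,"rz":0}]' && python3 to.py 680.1 221 14 95.95
```

```text
time_s: 15.1
position: [0.6809, 0.2216, 0.0191]
ee_rot: [[-0.105, 0.994, 0.001], [0.994, 0.105, 0.0], [0.0, 0.001, -1.0]]
wrist_force: [-0.0, 0.1, -0.7]
gripper_width: 0.0319
grip_force: 29.9
t 15.1 tcp [680.9 221.6  19.1] yaw 96.05 shift tool mm [-0.5 -0.9  5.1] rz 0.1 tilt [ 1.e-03  4.e-04 -1.e+00] w 0.031909764315612536 F [-0.   0.1 -0.7] j7 -33.4
```

```bash
python3 -m pendant '[{"gripper":0,"x":-0.0005,"y":-0.0007,"z":0.0025,"rx":0,"ry":0,"rz":0},{"gripper":0,"x":0,"y":0,"z":0.0015,"rx":0,"ry":0,"rz":0},{"gripper":0,"x":0,"y":0,"z":0.001,"rx":0,"ry":0,"rz":0},{"gripper":0,"x":0,"y":0,"z":0,"rx":0,"ry":0,"rz":0}]' && python3 to.py 680.1 221 14 95.95
```

```text
time_s: 15.6
position: [0.6798, 0.2208, 0.0141]
ee_rot: [[-0.105, 0.994, 0.0], [0.994, 0.105, -0.0], [-0.0, 0.0, -1.0]]
wrist_force: [-4.4, -3.3, 10.9]
gripper_width: 0.0317
grip_force: 29.9
t 15.6 tcp [679.8 220.8  14.1] yaw 96.05 shift tool mm [0.1 0.3 0.1] rz 0.1 tilt [ 1.e-04 -3.e-04 -1.e+00] w 0.031682492575710666 F [-4.4 -3.3 10.9] j7 -33.5
```

```bash
python3 -m pendant '[{"gripper":0.044,"x":0,"y":0,"z":0,"rx":0,"ry":0,"rz":0},{"gripper":0.044,"x":0,"y":0,"z":0,"rx":0,"ry":0,"rz":0},{"gripper":0.044,"x":0,"y":0,"z":0,"rx":0,"ry":0,"rz":0},{"gripper":0.044,"x":0,"y":0,"z":-0.02,"rx":0,"ry":0,"rz":0},{"gripper":0.044,"x":0,"y":0,"z":-0.05,"rx":0,"ry":0,"rz":0},{"gripper":0.08,"x":0,"y":0,"z":-0.05,"rx":0,"ry":0,"rz":0},{"gripper":0.08,"x":0,"y":0,"z":0,"rx":0,"ry":0,"rz":0}]' && python3 to.py 377.5 267 80 5
python3 - <<'E'
from h import *
im=vision.read_camera("top");hsv=cv2.cvtColor(im,cv2.COLOR_RGB2HSV)
# brown: reddish hue of the sanding block against wood
print("block",hsv[258,197:203].tolist(),hsv[245,197:203].tolist(),"wood",hsv[245,225:228].tolist())
m=cv2.inRange(hsv,(0,130,40),(11,255,255));m[:225]=0;m[285:]=0;m[:,:170]=0;m[:,235:]=0
m|=cv2.inRange(hsv,(100,110,30),(125,255,255))&(cv2.dilate(m,np.ones((15,15))))
c=max(cv2.findContours(m,0,1)[0],key=cv2.contourArea)[:,0]
for z in(0.036,):print(z,cv2.minAreaRect((ray("top",c,z)*1000).astype(np.float32)),c.min(0),c.max(0))
E
```

```text
time_s: 16.48
position: [0.6822, 0.2221, 0.1394]
ee_rot: [[-0.105, 0.994, 0.007], [0.994, 0.105, 0.003], [0.002, 0.008, -1.0]]
wrist_force: [0.4, 0.3, -0.5]
gripper_width: 0.0604
grip_force: 0.0
t 16.48 tcp [682.2 222.1 139.4] yaw 96.05 shift tool mm [  76.6 -298.7   57.3] rz -88.95 tilt [ 0.0073  0.0027 -1.    ] w 0.06041114647772074 F [ 0.4  0.3 -0.5] j7 -30.4
block [[109, 184, 93], [109, 186, 93], [109, 186, 93], [109, 184, 94], [109, 185, 95], [110, 177, 95]] [[12, 157, 114], [12, 157, 112], [11, 155, 112], [12, 160, 107], [12, 161, 103], [11, 154, 104]] wood [[17, 107, 140], [18, 109, 138], [18, 108, 137]]
0.036 ((391.3454895019531, 265.3796691894531), (60.85463333129883, 54.23332595825195), 2.5861663818359375) [195 240] [215 262]
```

```bash
python3 -m pendant '[{"gripper":0.085,"x":0.0096,"y":-0.0373,"z":0,"rx":0,"ry":0,"rz":0},{"gripper":0.085,"x":0.0096,"y":-0.0373,"z":0,"rx":0,"ry":0,"rz":0},{"gripper":0.085,"x":0.0096,"y":-0.0373,"z":0,"rx":0,"ry":0,"rz":0},{"gripper":0.085,"x":0.0096,"y":-0.0373,"z":0,"rx":0,"ry":0,"rz":0},{"gripper":0.085,"x":0.0096,"y":-0.0373,"z":0,"rx":0,"ry":0,"rz":0},{"gripper":0.085,"x":0.0096,"y":-0.0373,"z":0,"rx":0,"ry":0,"rz":0},{"gripper":0.085,"x":0.0096,"y":-0.0373,"z":0,"rx":0,"ry":0,"rz":0},{"gripper":0.085,"x":0.0096,"y":-0.0373,"z":0,"rx":0,"ry":0,"rz":0},{"gripper":0.085,"x":0,"y":0,"z":0,"rx":0,"ry":0,"rz":-10.5},{"gripper":0.085,"x":0,"y":0,"z":0,"rx":0,"ry":0,"rz":-10.5},{"gripper":0.085,"x":0,"y":0,"z":0,"rx":0,"ry":0,"rz":-10.5},{"gripper":0.085,"x":0,"y":0,"z":0,"rx":0,"ry":0,"rz":-10.5},{"gripper":0.085,"x":0,"y":0,"z":0,"rx":0,"ry":0,"rz":-10.5},{"gripper":0.085,"x":0,"y":0,"z":0,"rx":0,"ry":0,"rz":-10.5},{"gripper":0.085,"x":0,"y":0,"z":0,"rx":0,"ry":0,"rz":-10.5},{"gripper":0.085,"x":0,"y":0,"z":0,"rx":0,"ry":0,"rz":-10.5},{"gripper":0.085,"x":0,"y":0,"z":0,"rx":0,"ry":0,"rz":-5},{"gripper":0.085,"x":0,"y":0,"z":0,"rx":0,"ry":0,"rz":0},{"gripper":0.085,"x":0,"y":0,"z":0,"rx":0,"ry":0,"rz":0}]' && python3 to.py 377.5 267 6 5
python3 - <<'E'
from h import *
im=cv2.imread("pics/top0.png")[:,:,::-1].copy();hsv=cv2.cvtColor(im,cv2.COLOR_RGB2HSV)
m=cv2.inRange(hsv,(0,135,60),(14,255,255))|cv2.inRange(hsv,(100,110,30),(125,255,255))
m[:225]=0;m[285:]=0;m[:,:170]=0;m[:,235:]=0
c=max(cv2.findContours(m,0,1)[0],key=cv2.contourArea)[:,0]
print(cv2.minAreaRect((ray("top",c,.036)*1000).astype(np.float32)),c.min(0),c.max(0))
crop("scene","s4.png",230,210,230,170,3.4)
E
```

```text
time_s: 18.9
position: [0.3749, 0.2656, 0.1332]
ee_rot: [[-0.996, -0.086, -0.0], [-0.086, 0.996, -0.0], [0.0, -0.0, -1.0]]
wrist_force: [-0.2, 1.0, -0.3]
gripper_width: 0.0851
grip_force: 0.0
t 18.9 tcp [374.9 265.6 133.2] yaw -175.08 shift tool mm [ -2.8   1.2 127.2] rz -0.08 tilt [-3.e-04 -2.e-04 -1.e+00] w 0.08512301010222825 F [-0.2  1.  -0.3] j7 36.5
((359.8702697753906, 263.21490478515625), (61.398624420166016, 56.262474060058594), 5.913889408111572) [195 251] [216 274]
```

View pics/s4.png

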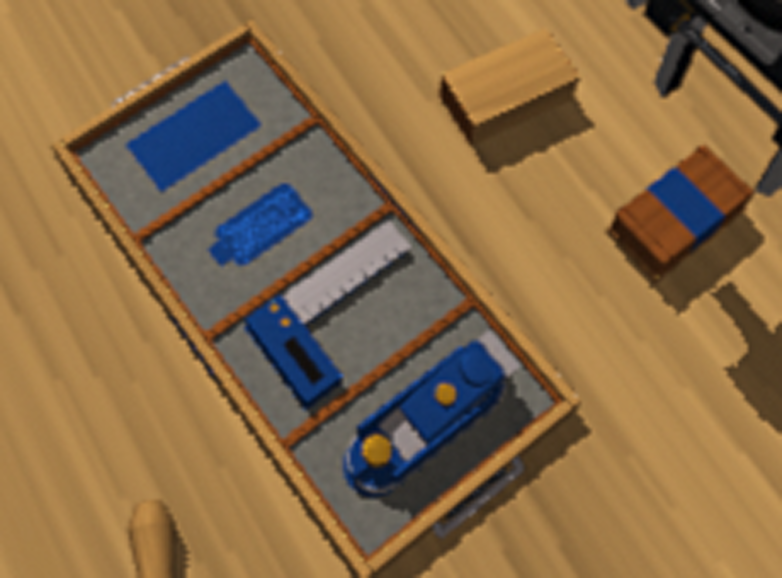

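```bash
python3 -m pendant '[{"gripper":0.085,"x":-0.0013,"y":0.0013,"z":0.04,"rx":0,"ry":0,"rz":-0.9},{"gripper":0.085,"x":0,"y":0,"z":0.045,"rx":0,"ry":0,"rz":0},{"gripper":0.085,"x":0,"y":0,"z":0.03,"rx":0,"ry":0,"rz":0},{"gripper":0.085,"x":0,"y":0,"z":0.0122,"rx":0,"ry":0,"rz":0},{"gripper":0.085,"x":0,"y":0,"z":0,"rx":0,"ry":0,"rz":0},{"gripper":0.0,"x":0,"y":0,"z":0,"rx":0,"ry":0,"rz":0},{"gripper":0.0,"x":0,"y":0,"z":0,"rx":0,"ry":0,"rz":0},{"gripper":0.0,"x":0,"y":0,"z":0,"rx":0,"ry":0,"rz":0},{"gripper":0.0,"x":0,"y":0,"z":0,"rx":0,"ry":0,"rz":0}]' 20 && python3 to.py 376 267 6 5.9
```

```text
time_s: 20.08
position: [0.3765, 0.2672, 0.0065]
ee_rot: [[-0.995, -0.103, 0.001], [-0.103, 0.995, 0.0], [-0.001, 0.0, -1.0]]
wrist_force: [-1.1, -0.6, 7.5]
gripper_width: 0.0519
grip_force: 20.0
t 20.07 tcp [376.5 267.2   6.5] yaw -174.06 shift tool mm [ 0.6 -0.2  0.5] rz 0.04 tilt [ 7.e-04  2.e-04 -1.e+00] w 0.05193178820527778 F [-1.1 -0.6  7.5] j7 23.1
```

```bash
python3 -m pendant '[{"gripper":0.0,"x":0,"y":0,"z":-0.02,"rx":0,"ry":0,"rz":0},{"gripper":0.0,"x":0,"y":0,"z":-0.04,"rx":0,"ry":0,"rz":0},{"gripper":0.0,"x":0,"y":0,"z":-0.04,"rx":0,"ry":0,"rz":0},{"gripper":0.0,"x":0,"y":0,"z":0,"rx":0,"ry":0,"rz":0}]' && python3 to.py 658 16.4 80 5.95
```

```text
time_s: 20.58
position: [0.3776, 0.2679, 0.1084]
ee_rot: [[-0.995, -0.103, 0.004], [-0.103, 0.995, 0.002], [-0.004, 0.001, -1.0]]
wrist_force: [0.4, -0.5, -2.1]
gripper_width: 0.0518
grip_force: 20.0
t 20.57 tcp [377.6 267.9 108.4] yaw -174.08 shift tool mm [-252.9 -279.1   29.1] rz -0.03 tilt [ 0.004   0.0016 -1.    ] w 0.05179622571351632 F [ 0.4 -0.5 -2.1] j7 34.1
```

```bash
python3 -m pendant '[{"gripper":0,"x":-0.015,"y":-0.017,"z":0,"rx":0,"ry":0,"rz":0},{"gripper":0,"x":-0.029,"y":-0.032,"z":0,"rx":0,"ry":0,"rz":0},{"gripper":0,"x":-0.029,"y":-0.032,"z":0,"rx":0,"ry":0,"rz":0},{"gripper":0,"x":-0.029,"y":-0.032,"z":0,"rx":0,"ry":0,"rz":0},{"gripper":0,"x":-0.029,"y":-0.032,"z":0,"rx":0,"ry":0,"rz":0},{"gripper":0,"x":-0.029,"y":-0.032,"z":0,"rx":0,"ry":0,"rz":0},{"gripper":0,"x":-0.029,"y":-0.032,"z":0,"rx":0,"ry":0,"rz":0},{"gripper":0,"x":-0.029,"y":-0.032,"z":0,"rx":0,"ry":0,"rz":0},{"gripper":0,"x":-0.025,"y":-0.028,"z":0,"rx":0,"ry":0,"rz":0},{"gripper":0,"x":-0.010,"y":-0.010,"z":0,"rx":0,"ry":0,"rz":0},{"gripper":0,"x":0,"y":0,"z":0,"rx":0,"ry":0,"rz":0},{"gripper":0,"x":0,"y":0,"z":0,"rx":0,"ry":0,"rz":0}]' && python3 to.py 658 16.4 16 5.95
```

```text
time_s: 22.08
position: [0.6558, 0.0174, 0.1058]
ee_rot: [[-0.994, -0.105, -0.001], [-0.105, 0.994, 0.0], [0.001, 0.0, -1.0]]
wrist_force: [0.3, 0.1, -1.0]
gripper_width: 0.0519
grip_force: 20.0
t 22.07 tcp [655.8  17.4 105.8] yaw -173.95 shift tool mm [-2.2 -1.2 89.8] rz 0.1 tilt [-7.e-04  3.e-04 -1.e+00] w 0.05185002115673287 F [ 0.3  0.1 -1. ] j7 68.2
```

Release height: 6.5+10 = 16.5, i.e. 89.3 down.

```bash
python3 -m pendant '[{"gripper":0,"x":-0.0020,"y":-0.0012,"z":0.03,"rx":0,"ry":0,"rz":0.1},{"gripper":0,"x":0,"y":0,"z":0.03,"rx":0,"ry":0,"rz":0},{"gripper":0,"x":0,"y":0,"z":0.015,"rx":0,"ry":0,"rz":0},{"gripper":0,"x":0,"y":0,"z":0.007,"rx":0,"ry":0,"rz":0},{"gripper":0,"x":0,"y":0,"z":0.003,"rx":0,"ry":0,"rz":0},{"gripper":0,"x":0,"y":0,"z":0,"rx":0,"ry":0,"rz":0},{"gripper":0,"x":0,"y":0,"z":0,"rx":0,"ry":0,"rz":0}]' && python3 to.py 658 16.4 16.5 5.95
```

```text
time_s: 22.95
position: [0.6593, 0.015, 0.0218]
ee_rot: [[-0.995, -0.102, 0.001], [-0.102, 0.995, 0.0], [-0.001, -0.0, -1.0]]
wrist_force: [-0.2, -0.1, -1.2]
gripper_width: 0.0522
grip_force: 20.0
t 22.95 tcp [659.3  15.   21.8] yaw -174.15 shift tool mm [1.2 1.5 5.3] rz -0.1 tilt [ 0.001  0.    -1.   ] w 0.052150881033883115 F [-0.2 -0.1 -1.2] j7 64.8
```

```bash
python3 -m pendant '[{"gripper":0,"x":0.0009,"y":0.0012,"z":0.0025,"rx":0,"ry":0,"rz":-0.1},{"gripper":0,"x":0,"y":0,"z":0.0015,"rx":0,"ry":0,"rz":0},{"gripper":0,"x":0,"y":0,"z":0.001,"rx":0,"ry":0,"rz":0},{"gripper":0,"x":0,"y":0,"z":0,"rx":0,"ry":0,"rz":0},{"gripper":0,"x":0,"y":0,"z":0,"rx":0,"ry":0,"rz":0}]' && python3 to.py 658 16.4 16.5 5.95
```

```text
time_s: 23.58
position: [0.6578, 0.0161, 0.0166]
ee_rot: [[-0.995, -0.104, -0.0], [-0.104, 0.995, -0.0], [0.0, -0.0, -1.0]]
wrist_force: [-4.6, -0.6, 7.7]
gripper_width: 0.052
grip_force: 20.0
t 23.57 tcp [657.8  16.1  16.6] yaw -174.05 shift tool mm [-0.2  0.3  0.1] rz 0.0 tilt [-0.e+00 -2.e-04 -1.e+00] w 0.051987169313820025 F [-4.6 -0.6  7.7] j7 64.5
```

```bash
python3 -m pendant '[{"gripper":0.06,"x":0,"y":0,"z":0,"rx":0,"ry":0,"rz":0},{"gripper":0.06,"x":0,"y":0,"z":0,"rx":0,"ry":0,"rz":0},{"gripper":0.06,"x":0,"y":0,"z":0,"rx":0,"ry":0,"rz":0},{"gripper":0.06,"x":0,"y":0,"z":-0.02,"rx":0,"ry":0,"rz":0},{"gripper":0.06,"x":0,"y":0,"z":-0.05,"rx":0,"ry":0,"rz":0},{"gripper":0.07,"x":0,"y":0,"z":-0.05,"rx":0,"ry":0,"rz":0},{"gripper":0.07,"x":0,"y":0,"z":0,"rx":0,"ry":0,"rz":0}]' && python3 to.py 488 -389.5 100 12
```

```text
time_s: 24.45
position: [0.6602, 0.0167, 0.1416]
ee_rot: [[-0.995, -0.104, 0.007], [-0.104, 0.995, 0.0], [-0.007, -0.001, -1.0]]
wrist_force: [0.6, -0.7, -1.3]
gripper_width: 0.0697
grip_force: 0.0
t 24.45 tcp [660.2  16.7 141.6] yaw -174.04 shift tool mm [ 213.7 -386.2   40.3] rz -6.04 tilt [ 7.e-03  2.e-04 -1.e+00] w 0.06965598538999579 F [ 0.6 -0.7 -1.3] j7 69.5
```

```bash
python3 -m pendant '[{"gripper":0.075,"x":0.0214,"y":-0.0386,"z":0,"rx":0,"ry":0,"rz":0},{"gripper":0.075,"x":0.0214,"y":-0.0386,"z":0,"rx":0,"ry":0,"rz":0},{"gripper":0.075,"x":0.0214,"y":-0.0386,"z":0,"rx":0,"ry":0,"rz":0},{"gripper":0.075,"x":0.0214,"y":-0.0386,"z":0,"rx":0,"ry":0,"rz":0},{"gripper":0.075,"x":0.0214,"y":-0.0386,"z":0,"rx":0,"ry":0,"rz":0},{"gripper":0.075,"x":0.0214,"y":-0.0386,"z":0,"rx":0,"ry":0,"rz":0},{"gripper":0.075,"x":0.0214,"y":-0.0386,"z":0,"rx":0,"ry":0,"rz":0},{"gripper":0.075,"x":0.0214,"y":-0.0386,"z":0,"rx":0,"ry":0,"rz":0},{"gripper":0.075,"x":0.0214,"y":-0.0386,"z":0,"rx":0,"ry":0,"rz":0},{"gripper":0.075,"x":0.0214,"y":-0.0386,"z":0,"rx":0,"ry":0,"rz":0},{"gripper":0.075,"x":0,"y":0,"z":0,"rx":0,"ry":0,"rz":-6},{"gripper":0.075,"x":0,"y":0,"z":0,"rx":0,"ry":0,"rz":0},{"gripper":0.075,"x":0,"y":0,"z":0,"rx":0,"ry":0,"rz":0}]' && python3 to.py 488 -389.5 20 12
```

```text
time_s: 26.08
position: [0.4854, -0.3894, 0.1363]
ee_rot: [[-0.979, -0.206, 0.0], [-0.206, 0.979, 0.0], [-0.0, 0.0, -1.0]]
wrist_force: [-0.6, 0.1, 0.0]
gripper_width: 0.0749
grip_force: 0.0
t 26.07 tcp [ 485.4 -389.4  136.3] yaw -168.12 shift tool mm [ -2.5  -0.6 116.3] rz -0.12 tilt [ 2.e-04  2.e-04 -1.e+00] w 0.07485883747918748 F [-0.6  0.1  0. ] j7 116.5
```

```bash
python3 -m pendant '[{"gripper":0.075,"x":-0.0022,"y":-0.0004,"z":0.03,"rx":0,"ry":0,"rz":-0.1},{"gripper":0.075,"x":0,"y":0,"z":0.04,"rx":0,"ry":0,"rz":0},{"gripper":0.075,"x":0,"y":0,"z":0.03,"rx":0,"ry":0,"rz":0},{"gripper":0.075,"x":0,"y":0,"z":0.0163,"rx":0,"ry":0,"rz":0},{"gripper":0.075,"x":0,"y":0,"z":0,"rx":0,"ry":0,"rz":0},{"gripper":0.0,"x":0,"y":0,"z":0,"rx":0,"ry":0,"rz":0},{"gripper":0.0,"x":0,"y":0,"z":0,"rx":0,"ry":0,"rz":0},{"gripper":0.0,"x":0,"y":0,"z":0,"rx":0,"ry":0,"rz":0},{"gripper":0.0,"x":0,"y":0,"z":0,"rx":0,"ry":0,"rz":0},{"gripper":0.0,"x":0,"y":0,"z":0,"rx":0,"ry":0,"rz":0}]' 25 && python3 to.py 488 -389.5 20 12
```

```text
time_s: 27.32
position: [0.4874, -0.3901, 0.0201]
ee_rot: [[-0.978, -0.209, 0.0], [-0.209, 0.978, -0.0], [-0.0, -0.0, -1.0]]
wrist_force: [-2.2, 1.5, 6.1]
gripper_width: 0.0378
grip_force: 25.0
t 27.32 tcp [ 487.4 -390.1   20.1] yaw -167.95 shift tool mm [-0.7  0.4  0.1] rz 0.05 tilt [ 1.e-04 -2.e-04 -1.e+00] w 0.037822216585645954 F [-2.2  1.5  6.1] j7 111.2
```

```bash
python3 -m pendant '[{"gripper":0.0,"x":0,"y":0,"z":-0.02,"rx":0,"ry":0,"rz":0},{"gripper":0.0,"x":0,"y":0,"z":-0.04,"rx":0,"ry":0,"rz":0},{"gripper":0.0,"x":0,"y":0,"z":-0.04,"rx":0,"ry":0,"rz":0},{"gripper":0.0,"x":0,"y":0,"z":0,"rx":0,"ry":0,"rz":0}]' && python3 to.py 648 110.5 100 5.95
```

```text
time_s: 27.82
position: [0.489, -0.3909, 0.1239]
ee_rot: [[-0.978, -0.209, 0.004], [-0.209, 0.978, -0.004], [-0.003, -0.004, -1.0]]
wrist_force: [0.1, 1.3, -1.9]
gripper_width: 0.038
grip_force: 25.0
t 27.82 tcp [ 489.  -390.9  123.9] yaw -167.95 shift tool mm [-260.1  457.3   22.8] rz 6.1 tilt [ 0.0041 -0.0036 -1.    ] w 0.03798878414358375 F [ 0.1  1.3 -1.9] j7 115.9
```

```bash
python3 -m pendant '[{"gripper":0,"x":-0.0125,"y":0.022,"z":0,"rx":0,"ry":0,"rz":0},{"gripper":0,"x":-0.0225,"y":0.0395,"z":0,"rx":0,"ry":0,"rz":0},{"gripper":0,"x":-0.0225,"y":0.0395,"z":0,"rx":0,"ry":0,"rz":0},{"gripper":0,"x":-0.0225,"y":0.0395,"z":0,"rx":0,"ry":0,"rz":0},{"gripper":0,"x":-0.0225,"y":0.0395,"z":0,"rx":0,"ry":0,"rz":0},{"gripper":0,"x":-0.0225,"y":0.0395,"z":0,"rx":0,"ry":0,"rz":0},{"gripper":0,"x":-0.0225,"y":0.0395,"z":0,"rx":0,"ry":0,"rz":0},{"gripper":0,"x":-0.0225,"y":0.0395,"z":0,"rx":0,"ry":0,"rz":0},{"gripper":0,"x":-0.0225,"y":0.0395,"z":0,"rx":0,"ry":0,"rz":0},{"gripper":0,"x":-0.0225,"y":0.0395,"z":0,"rx":0,"ry":0,"rz":0},{"gripper":0,"x":-0.0225,"y":0.0395,"z":0,"rx":0,"ry":0,"rz":0},{"gripper":0,"x":-0.0225,"y":0.0395,"z":0,"rx":0,"ry":0,"rz":6.0},{"gripper":0,"x":0,"y":0,"z":0,"rx":0,"ry":0,"rz":0},{"gripper":0,"x":0,"y":0,"z":0,"rx":0,"ry":0,"rz":0}]' && python3 to.py 648 110.5 30.2 5.95
```

```text
time_s: 29.58
position: [0.6458, 0.1104, 0.1193]
ee_rot: [[-0.994, -0.106, -0.001], [-0.106, 0.994, -0.0], [0.001, -0.0, -1.0]]
wrist_force: [0.6, -0.2, -1.7]
gripper_width: 0.0377
grip_force: 25.0
t 29.57 tcp [645.8 110.4 119.3] yaw -173.89 shift tool mm [-2.3 -0.1 89.1] rz 0.16 tilt [-9.e-04 -5.e-04 -1.e+00] w 0.0377476978507385 F [ 0.6 -0.2 -1.7] j7 60.3
```

```bash
python3 -m pendant '[{"gripper":0,"x":-0.0016,"y":0,"z":0.03,"rx":0,"ry":0,"rz":0.1},{"gripper":0,"x":0,"y":0,"z":0.03,"rx":0,"ry":0,"rz":0},{"gripper":0,"x":0,"y":0,"z":0.015,"rx":0,"ry":0,"rz":0},{"gripper":0,"x":0,"y":0,"z":0.007,"rx":0,"ry":0,"rz":0},{"gripper":0,"x":0,"y":0,"z":0.003,"rx":0,"ry":0,"rz":0},{"gripper":0,"x":0,"y":0,"z":0,"rx":0,"ry":0,"rz":0},{"gripper":0,"x":0,"y":0,"z":0,"rx":0,"ry":0,"rz":0}]' && python3 to.py 648 110.5 30.2 5.95
```

```text
time_s: 30.45
position: [0.6482, 0.111, 0.0355]
ee_rot: [[-0.995, -0.104, 0.001], [-0.104, 0.995, 0.0], [-0.001, 0.0, -1.0]]
wrist_force: [-0.6, -0.6, -1.4]
gripper_width: 0.038
grip_force: 25.0
t 30.45 tcp [648.2 111.   35.5] yaw -174.04 shift tool mm [ 0.3 -0.5  5.3] rz 0.01 tilt [ 9.e-04  1.e-04 -1.e+00] w 0.03799605406556289 F [-0.6 -0.6 -1.4] j7 56.7
```

```bash
python3 -m pendant '[{"gripper":0,"x":0,"y":-0.0003,"z":0.0025,"rx":0,"ry":0,"rz":0},{"gripper":0,"x":0,"y":0,"z":0.0015,"rx":0,"ry":0,"rz":0},{"gripper":0,"x":0,"y":0,"z":0.001,"rx":0,"ry":0,"rz":0},{"gripper":0,"x":0,"y":0,"z":0,"rx":0,"ry":0,"rz":0},{"gripper":0,"x":0,"y":0,"z":0,"rx":0,"ry":0,"rz":0}]' && python3 to.py 648 110.5 30.2 5.95
```

```text
time_s: 31.08
position: [0.6478, 0.1106, 0.0301]
ee_rot: [[-0.995, -0.104, -0.0], [-0.104, 0.995, -0.0], [0.0, -0.0, -1.0]]
wrist_force: [-3.3, -1.1, 5.6]
gripper_width: 0.0379
grip_force: 25.0
t 31.07 tcp [647.8 110.6  30.1] yaw -174.05 shift tool mm [-0.2 -0.1 -0.1] rz 0.0 tilt [-0.e+00 -2.e-04 -1.e+00] w 0.0378612883752365 F [-3.3 -1.1  5.6] j7 56.5
```

```bash
python3 -m pendant '[{"gripper":0.055,"x":0,"y":0,"z":0,"rx":0,"ry":0,"rz":0},{"gripper":0.055,"x":0,"y":0,"z":0,"rx":0,"ry":0,"rz":0},{"gripper":0.055,"x":0,"y":0,"z":0,"rx":0,"ry":0,"rz":0},{"gripper":0.055,"x":0,"y":0,"z":-0.02,"rx":0,"ry":0,"rz":0},{"gripper":0.055,"x":0,"y":0,"z":-0.05,"rx":0,"ry":0,"rz":0},{"gripper":0.055,"x":0,"y":0,"z":-0.05,"rx":0,"ry":0,"rz":0},{"gripper":0.055,"x":0.02,"y":-0.04,"z":0,"rx":0,"ry":0,"rz":0},{"gripper":0.055,"x":0.02,"y":-0.04,"z":0,"rx":0,"ry":0,"rz":0},{"gripper":0.055,"x":0.02,"y":-0.04,"z":0,"rx":0,"ry":0,"rz":0},{"gripper":0.055,"x":0.02,"y":-0.04,"z":0,"rx":0,"ry":0,"rz":0},{"gripper":0.055,"x":0.02,"y":-0.04,"z":0,"rx":0,"ry":0,"rz":0},{"gripper":0.055,"x":0.02,"y":-0.04,"z":0,"rx":0,"ry":0,"rz":0},{"gripper":0.055,"x":0.02,"y":-0.04,"z":0,"rx":0,"ry":0,"rz":0},{"gripper":0.055,"x":0.02,"y":-0.04,"z":0,"rx":0,"ry":0,"rz":0},{"gripper":0.055,"x":0,"y":0,"z":0,"rx":0,"ry":0,"rz":0}]'
python3 - <<'E'
from h import *
crop("scene","s5.png",240,210,170,170,3.5)
crop("top","t5.png",165,115,170,110,4.7)
E
```

```text
time_s: 32.95
position: [0.5207, -0.2278, 0.1508]
ee_rot: [[-0.995, -0.099, 0.0], [-0.099, 0.995, -0.001], [0.0, -0.001, -1.0]]
wrist_force: [0.2, 0.4, -0.3]
gripper_width: 0.055
grip_force: 0.0
```

View pics/s5.png

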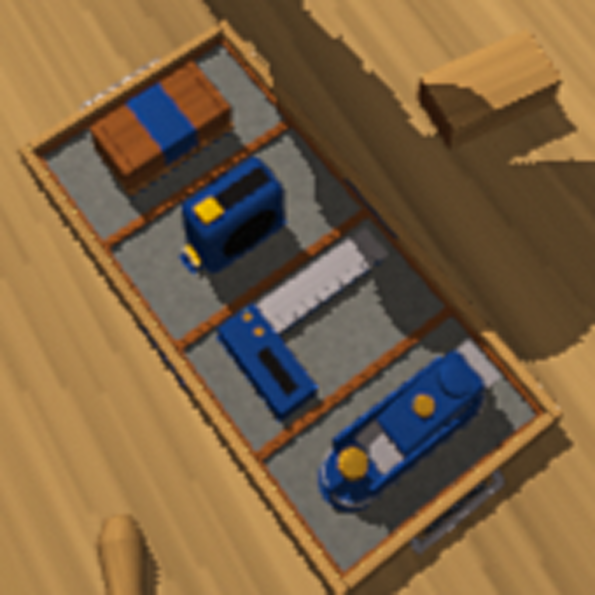

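View pics/t5.png

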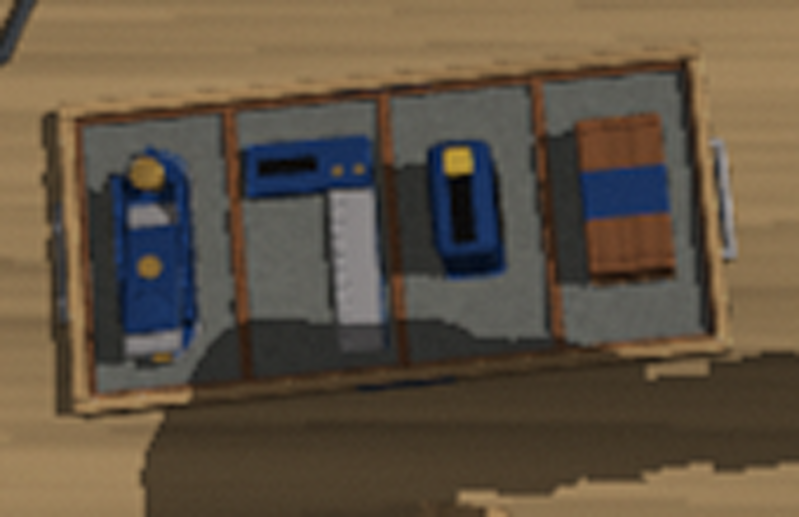

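```bash
python3 -c "
from station import arm
print(arm.hand_in())"
```

```text
the job is handed in; nothing more can be done
None
```

I put all four blue-marked tools (plane, square, sanding block, tape) back flat on their own outlines, left the red square and offcut where they were, and handed the job in at about 33 s; no verdict came back, but the last pictures show every outline covered apart from a possible sliver of about 1 mm beside the square's blade.

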